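# Index the inspection turret with its ratchet lever

## Robot

A 7-joint arm with a two-finger parallel gripper is mounted at the origin on the work surface. World frame = base frame: x ahead of the robot, y to its left, z up, the work surface at z = 0. Lengths are in m, angles in rad, forces in N, time in s.
With the tool pointing down it reaches from about 0.425 to 1.025 m from the base axis. Payload 9.4 kg.
Tool frame: the origin (TCP) lies at the very end of the fingers, on their centre line; the grasp point (between the pads) lies 19 mm behind it; y points along the fingers, x is the direction in which the jaws open and shut, and the axes are right-handed (so a half turn about y gives the same grasp; the last joint's range is limited). The gripper opens to 85 mm and grips with 20 to 120 N. Pads are 22 mm wide; open, the fingers measure 114 mm over their backs; the gripper's body (76 mm by 85 mm) begins 54 mm behind the grasp point. The pads swing forward as they close: fully open they stand 13 mm farther back than shut.
Start: joints at [1.083, 0.599, -0.003, 1.599, 0.002, 0.943, -0.08], TCP at [0.29, -0.665, 0.231] pointing down, gripper open.
Joint ranges: [-2.57, 2.57], [-0.35, 1.97], [-1.29, 1.29], [0.11, 2.56], [-1.05, 4.19], [0.11, 1.86], [-2.63, 2.63]. Speed limits (rad/s): [2.22, 2.22, 3.01, 3.01, 3.14, 3.14, 3.14].

## Interface

Orientations are given as a unit quaternion [w, x, y, z].
In Python, from plant import get_state, vision, workorder gives the robot as it stands.
- The arm moves only by the tool step_arm, never from a script. Its argument "targets" is a list of rows, each an object of numbers: "dx", "dy", "dz": the shift along the tool's x, y, z in cm; "twist": the turn about the tool's y in rad; "grip": the gripper command: -1 is fully open, 1 is shut, values between are in proportion. In form: [{"dx": .., "dy": .., "dz": .., "twist": .., "grip": ..}, ...]. A call has exactly 5 rows; each row shifts and turns the pose as measured when the row begins, along the tool's axes as they then stand; what a row does not reach is not made up. A row lasts 1/12 s, in which the tool goes at most 41.7 mm and 7.16 degrees, less where a joint would pass 70% of its speed; a pose out of reach is approached as far as the arm can. A call with a gripper value outside its range is refused whole. The fingers move at their own pace and stop on an object; "squeeze" is the grip in N (left out, the last holds). Time passes only in rows, so rows that do not move let the fingers close, or fill a call up. It gives the time, the measured TCP pose, the force and the opening at its end, in the units of the state.
- get_state(): the state, without advancing time (a new reading comes with each control period).
- vision.snapshot(name): name is "scene" or "top" or "wrist"; returns a dict with "color" (384x512x3 uint8, red, green, blue), "camera_matrix" (3x3 intrinsics, pixels), "k1" (the pictures are not rectified: a ray, as slopes to the right and down, at radius r is drawn at 1 + k1 r^2 times it, then the intrinsics apply), "extrinsics" (4x4, takes a point from camera to world coordinates); the wrist camera has in their place "hand_eye" (4x4, takes a point from camera to tool coordinates, whose origin is the TCP and whose axes are the tool frame's). Camera axes: x right, y down, z forward; pixel columns grow to the right and rows downward; lengths in m; the calibration is good to about 2 mm. A picture is of the moment at which its call begins: read the wrist's pose just before it. There is no depth.
- workorder.hand_in(): hands the job in, once; it reports no verdict.
Trained networks look in a picture, given as the dict that the camera call returned (one of the last four; its "shot" number tells which), for a name from the list of things; names that differ only in an ending like _2 or _b are one class to them, and where a whole thing is asked for, a point or a joint stands for the part that bears it (a point fixed in the world has none). Each returns a list of dicts, best first, with "p" (0 to 1); they miss things now and then, are a little off and sometimes report something else, mostly with a low value. They report only what shows in the picture. A call takes as long as a camera call.
- vision.spot_in(picture, target): "bbox" ([left, top, right, bottom] in pixels, round what is visible of it).
- vision.regions_of(picture, target): "mask" (384x512 bool, what is visible of it) and "bbox" ([left, top, right, bottom] in pixels, round what is visible of it).
The state is a dict: "clock": time; "joint_pos": joint angles; "joint_velocities": joint speeds; "effort": joint torques, N m; "position": TCP position; "tcp_rot": TCP orientation; "ft_force": force on the tool from outside, world axes, zero at the start; "moment": the same for the moment, N m; "grip_width": opening from 0.0 (shut) to 1.0 (fully open).
Only numpy, scipy, OpenCV 4.12 (cv2) and the standard library are available. Lean on these libraries where they do the work, as an engineer would, in place of code of your own. Each camera call takes 0.05 s, during which the arm holds its last target. There are 200 camera calls.

## Task

Hold the upright black handle of the turret's long ratchet lever and pump it to and fro, one full stroke per tooth, until the tall stepped shaft stands right in front of the camera's lens, then let go of the handle. Turn the turret by the lever only: do not touch the turret or the parts on it.

Things in the scene. Friction and masses are not known exactly. Their poses are not given: they have to be found in the camera images.
- turret: Steel turret on a flat aluminium rig: 12-tooth ratchet wheel, 176 mm across, under a carrier plate 136 mm across, top 62 mm above the table, with six seats and five steel parts. Origin on its vertical axis, 35 mm above the table, z up. A tooth is 30 degrees; it turns counter-clockwise seen from above as the lever goes forward; a friction brake holds it otherwise. Not to be touched.
- shaft (a point): Tall stepped shaft fixed in a seat of the turret: steel, 65 mm high, 24 mm thick at the foot, 31 mm flange, 12 mm tip; the other parts are under 30 mm high. Point on its axis, half-way up, 50 mm from the turret's axis. A tooth moves it 26 mm; two to five strokes bring it to the lens. If it goes past, twelve more strokes bring it round.
- focus (a point): Empty point in front of the lens of the black level camera barrel (40 mm thick at the lens, axis 110 mm above the table), which looks towards the turret's axis: 50 mm from the lens and 50 mm from the turret's axis, 100 mm above the table, at the shaft's mid height. The shaft counts as there within 12 mm seen from above.
- handle (a point): Upright round black revolving handle on the end of the long lever, 24 mm thick, from 33 to 113 mm above the table. Point on its axis, 77 mm up, 170 mm from the turret's axis; x points outward along the arm, z up. Below: steel arm, top 32 mm up; housing on it 97 to 127 mm from the axis, top 57 mm up. A shorter black handle beside the camera is a fixed clamp.
- lever (a joint): Level swing of the lever about the turret's axis, rad: 0 back stop, 0.66 forward stop, growing counter-clockwise from above. Stays where left; needs 1 N back, 3 N forward. Its spring plunger drops behind the next tooth 0.53 back from the forward stop, so go stop to stop. Each full stroke ends on a 30-degree grid that has the shaft at the focus; only the first may turn it less or more than a tooth.

How it is judged:
By the outcome, as a careful person would: the job done as asked, in the order asked, and still so for the second after the job is handed in, with the robot touching nothing.
It also fails if it takes over 61 s, if anything falls off the work surface, if the arm or the gripper's body presses on something with over 40 N, if the wrist force passes 120 N, or if a joint passes its speed limit or range.

## Working session

There is one attempt and no reset: what is moved stays moved. The work goes in short steps, Python scripts to look and compute and a tool call to move; the robot and the scene stay as the last step left them, time stands still between calls to the robot, and variables do not carry over. Pictures are saved under pics/ and viewed, about 8 in all and at most 12, crops included, and the job is handed in when it is done.

Besides the shell and the picture viewer there is one more tool, called as a command line: name --argument value ..., lists and objects as JSON in quotes. step_arm: Moves the arm, as the interface text tells. Its arguments: {"type":"object","properties":{"targets":{"type":"array"},"squeeze":{"type":"number"}},"required":["targets"]}

```bash
mkdir -p pics
cat > h.py <<'E'
import numpy as np, cv2
from plant import get_state, vision, workorder
def ray(pic,uv,T=None):
    K=np.array(pic["camera_matrix"]);k=pic["k1"]
    E=np.array(pic["extrinsics"]) if T is None else T
    p=cv2.undistortPoints(np.array([[uv]],float),K,np.array([k,0,0,0,0.]))[0,0]
    d=E[:3,:3]@np.array([p[0],p[1],1]);return E[:3,3],d
def atz(pic,uv,z,T=None):
    o,d=ray(pic,uv,T);return o+d*(z-o[2])/d[2]
def proj(pic,X):
    E=np.linalg.inv(np.array(pic["extrinsics"]));X=np.atleast_2d(X).astype(float)
    r=cv2.Rodrigues(E[:3,:3])[0]
    return cv2.projectPoints(X,r,E[:3,3],np.array(pic["camera_matrix"]),np.array([pic["k1"],0,0,0,0.]))[0][:,0]
def save(pic,n,box=None,s=1):
    c=pic["color"][:,:,::-1]
    if box: c=c[box[1]:box[3],box[0]:box[2]]
    cv2.imwrite(f"pics/{n}.png",cv2.resize(c,None,fx=s,fy=s,interpolation=cv2.INTER_CUBIC))
E
python3 - <<'E'
from h import *
s=get_state();print({k:np.round(v,3).tolist() for k,v in s.items()})
for n in("top","scene"):
    p=vision.snapshot(n);save(p,n+"0",s=1.5)
    print(n,np.round(p["extrinsics"],3).tolist(),np.round(p["camera_matrix"],1).tolist(),p["k1"])
    for t in("turret","shaft","handle","lever"):
        print(t,[(np.round(d["bbox"],1).tolist(),round(d["p"],2)) for d in vision.spot_in(p,t)][:3])
E
```

```text
{'clock': 0.0, 'joint_pos': [1.083, 0.6, -0.003, 1.6, 0.002, 0.943, -0.08], 'joint_velocities': [-0.001, 0.002, -0.001, 0.0, 0.002, -0.002, 0.0], 'effort': [-0.0, -77.646, 1.565, -25.801, 0.012, 0.009, 0.0], 'position': [0.289, -0.664, 0.23], 'tcp_rot': [0.592, -0.591, 0.388, -0.387], 'ft_force': [0.208, 0.253, 0.664], 'moment': [0.037, 0.028, 0.007], 'grip_width': 1.004}
top [[0.014, -0.993, 0.12, 0.496], [-1.0, -0.012, 0.02, 0.008], [-0.019, -0.121, -0.993, 0.718], [0.0, 0.0, 0.0, 1.0]] [[410.5, 0.0, 258.3], [0.0, 410.5, 186.3], [0.0, 0.0, 1.0]] -0.11385915566999737
turret [([300.3, 87.8, 404.3, 189.8], 0.74)]
shaft [([296.0, 88.2, 400.2, 190.4], 0.97)]
handle [([296.4, 180.4, 331.5, 244.0], 0.84)]
lever [([298.8, 181.0, 334.2, 243.1], 0.7)]
scene [[0.662, 0.455, -0.596, 0.949], [0.749, -0.415, 0.516, -0.316], [-0.012, -0.788, -0.615, 0.485], [0.0, 0.0, 0.0, 1.0]] [[381.9, 0.0, 258.1], [0.0, 381.9, 191.4], [0.0, 0.0, 1.0]] -0.05442788368963896
turret [([165.0, 235.0, 287.4, 347.3], 0.75)]
shaft [([164.1, 235.1, 289.0, 349.3], 0.89)]
handle [([190.7, 181.1, 220.6, 249.4], 0.85)]
lever [([191.3, 178.9, 219.5, 250.4], 0.84)]
```

View pics/top0.png

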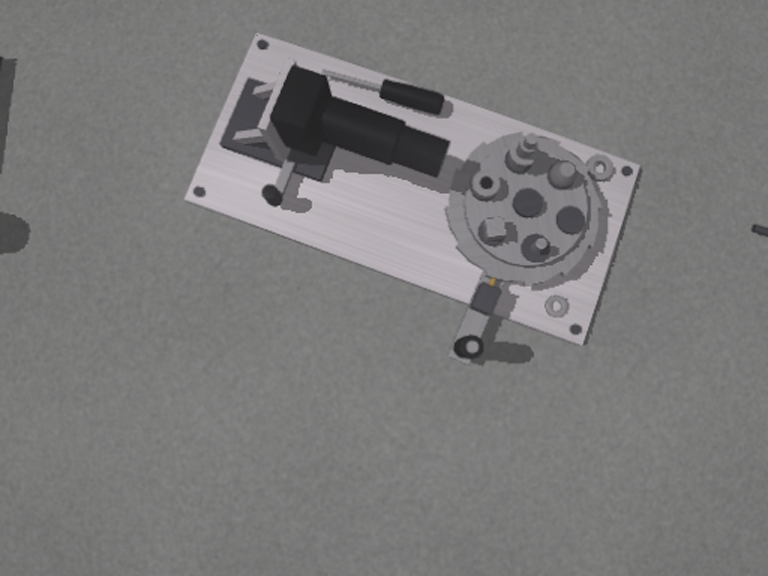

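View pics/scene0.png

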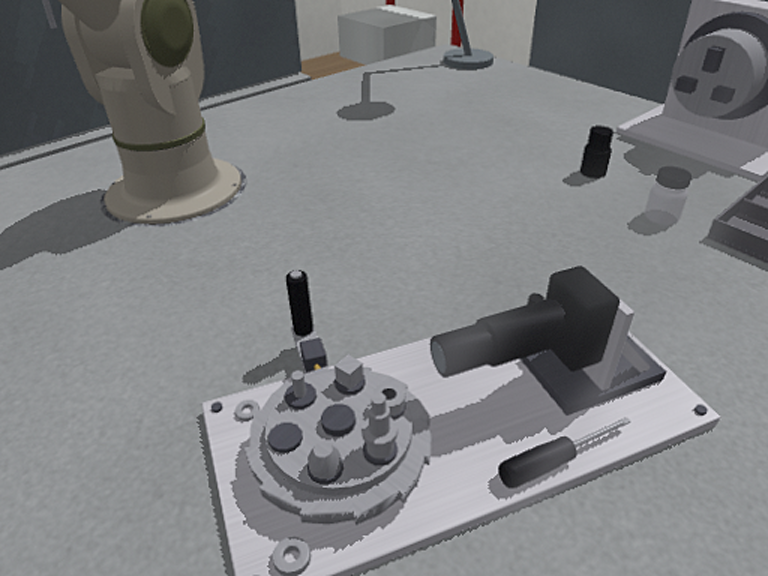

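The top view shows the turret hub at (529,202), the shaft tip at (529,142), the lens face at about (447,155) and the handle top at (469,346), all in 1.5x pixels. The scene view agrees, with the shaft on the side facing away from the robot, near the lens.

Run:
```python
from h import *
p=vision.snapshot("top")
f=lambda u,v,z:atz(p,(u/1.5,v/1.5),z)[:2]
T=f(529,202,.064);S=f(530,142,.132);H=f(473,346,.113);L=f(440,158,.110)
ang=lambda a:np.degrees(np.arctan2(*(a-T)[::-1]))
B=f(305,105,.110)
for n,a in dict(T=T,S=S,H=H,L=L,B=B).items(): print(n,a.round(4),np.linalg.norm(a-T).round(4),ang(a).round(1),np.linalg.norm(a).round(3))
q=vision.snapshot("scene")
print("barrel dir",np.degrees(np.arctan2(*(B-L)[::-1])))
# check with scene: project
X=[[*T,.064],[*S,.132],[*H,.113],[*L,.11]]
print((proj(q,X)*1.5).round(0).tolist())
# handle in scene: top px (297,272)
print(atz(q,(297/1.5,273/1.5),.113),atz(q,(338/1.5,413/1.5),.064), atz(q,(380/1.5,397/1.5),.132))
from scipy.spatial.transform import Rotation as R
s=get_state();w=s["tcp_rot"];print(R.from_quat([*w[1:],w[0]]).as_matrix().round(3))
```

```text
T [ 0.662  -0.1319] 0.0 0.0 0.675
S [ 0.706  -0.1198] 0.0457 15.4 0.716
H [ 0.5046 -0.0644] 0.1712 156.8 0.509
L [ 0.6952 -0.0317] 0.1056 71.6 0.696
B [0.752 0.109] 0.2572 69.5 0.76
barrel dir 68.01395464831336
[[336.0, 422.0], [376.0, 393.0], [295.0, 275.0], [441.0, 354.0]]
[ 0.5037943  -0.06077911  0.113     ] [ 0.65411209 -0.12400615  0.064     ] [ 0.71143591 -0.11986063  0.132     ]
[[ 0.399 -0.     0.917]
 [-0.917  0.     0.399]
 [-0.    -1.    -0.   ]]
```

Both cameras agree on the handle (r = 171 mm, 157°). The focus lies near 70° and the shaft near 15°, so about two teeth to go. I'll grip with the jaws tangential, so twist first and then traverse.

step_arm --targets '[{"dx":0,"dy":0,"dz":0,"twist":0.117,"grip":-1},{"dx":0,"dy":0,"dz":0,"twist":0.117,"grip":-1},{"dx":0,"dy":0,"dz":0,"twist":0.117,"grip":-1},{"dx":0,"dy":0,"dz":0,"twist":0.117,"grip":-1},{"dx":0,"dy":0,"dz":0,"twist":0.117,"grip":-1}]' --squeeze 40

```text
clock: 1.02
position: [0.2889, -0.665, 0.2316]
tcp_rot: [-0.449, 0.448, -0.546, 0.547]
ft_force: [0.2, -0.5, 0.1]
grip_width: 1.002
```

step_arm --targets '[{"dx":-4,"dy":0,"dz":0.7,"twist":0,"grip":-1},{"dx":-4,"dy":0,"dz":0.7,"twist":0,"grip":-1},{"dx":-4,"dy":0,"dz":0.7,"twist":0,"grip":-1},{"dx":-4,"dy":0,"dz":0.7,"twist":0,"grip":-1},{"dx":-4,"dy":0,"dz":0.7,"twist":0,"grip":-1}]'

```text
clock: 1.43
position: [0.3597, -0.4795, 0.2298]
tcp_rot: [-0.44, 0.444, -0.55, 0.553]
ft_force: [1.4, -0.5, 0.4]
grip_width: 0.999
```

step_arm --targets '[{"dx":-4,"dy":0,"dz":0.7,"twist":0,"grip":-1},{"dx":-4,"dy":0,"dz":0.7,"twist":0,"grip":-1},{"dx":-4,"dy":0,"dz":0.7,"twist":0,"grip":-1},{"dx":-4,"dy":0,"dz":0.7,"twist":0,"grip":-1},{"dx":-4,"dy":0,"dz":0.7,"twist":0,"grip":-1}]'

```text
clock: 1.85
position: [0.4384, -0.2861, 0.2296]
tcp_rot: [-0.44, 0.444, -0.549, 0.555]
ft_force: [1.6, -0.1, -0.2]
grip_width: 1.0
```

step_arm --targets '[{"dx":-4,"dy":0,"dz":0.3,"twist":0,"grip":-1},{"dx":-4,"dy":0,"dz":0.3,"twist":0,"grip":-1},{"dx":-4,"dy":0,"dz":0.3,"twist":0,"grip":-1},{"dx":-4,"dy":0,"dz":0.3,"twist":0,"grip":-1},{"dx":-4,"dy":0,"dz":0.3,"twist":0,"grip":-1}]'

```text
clock: 2.27
position: [0.499, -0.0866, 0.2298]
tcp_rot: [-0.442, 0.442, -0.548, 0.556]
ft_force: [0.7, -0.1, 0.4]
grip_width: 0.997
```

step_arm --targets '[{"dx":-1.7,"dy":0,"dz":0,"twist":0,"grip":-1},{"dx":-1.5,"dy":0,"dz":0,"twist":0,"grip":-1},{"dx":0,"dy":0,"dz":0,"twist":0,"grip":-1},{"dx":0,"dy":0,"dz":0,"twist":0,"grip":-1},{"dx":0,"dy":0,"dz":0,"twist":0,"grip":-1}]'

```text
clock: 2.68
position: [0.5093, -0.0424, 0.2303]
tcp_rot: [-0.448, 0.445, -0.545, 0.552]
ft_force: [-1.0, 0.5, -0.6]
grip_width: 0.996
```

```bash
cat >> h.py <<'E'
from scipy.spatial.transform import Rotation as R
def tool(s):
    T=np.eye(4);w=s["tcp_rot"];T[:3,:3]=R.from_quat([*w[1:],w[0]]).as_matrix();T[:3,3]=s["position"];return T
E
python3 - <<'E'
from h import *
s=get_state();T=tool(s);print(T.round(4),np.round(s["joint_pos"],2))
w=vision.snapshot("wrist");save(w,"w1",s=1.5);E=T@np.array(w["hand_eye"]);print(E.round(3))
for t in("handle","turret"):
    for d in vision.spot_in(w,t)[:2]: 
        b=np.array(d["bbox"]);print(t,b.round(1)*1.5,round(d["p"],2),atz(w,((b[0]+b[2])/2,(b[1]+b[3])/2),.113,E))
w=dict(w);w["extrinsics"]=E;print(proj(w,[[.504,-.063,.113]])*1.5)
E
```

```text
[[-0.2026  0.0097  0.9792  0.5093]
 [-0.9792 -0.0059 -0.2026 -0.0424]
 [ 0.0039 -0.9999  0.0107  0.2303]
 [ 0.      0.      0.      1.    ]] [-0.13  0.34  0.13  2.1  -0.06  0.69 -1.74]
[[-0.203 -0.943 -0.265  0.577]
 [-0.979  0.197  0.051 -0.056]
 [ 0.004  0.27  -0.963  0.374]
 [ 0.     0.     0.     1.   ]]
handle [396.   130.5  460.65 303.6 ] 0.85 [ 0.54060854 -0.07211127  0.113     ]
turret [340.35   0.   611.7  149.4 ] 0.65 [ 0.60678278 -0.10905697  0.113     ]
[[424.19932964 284.01160952]]
```

View pics/w1.png

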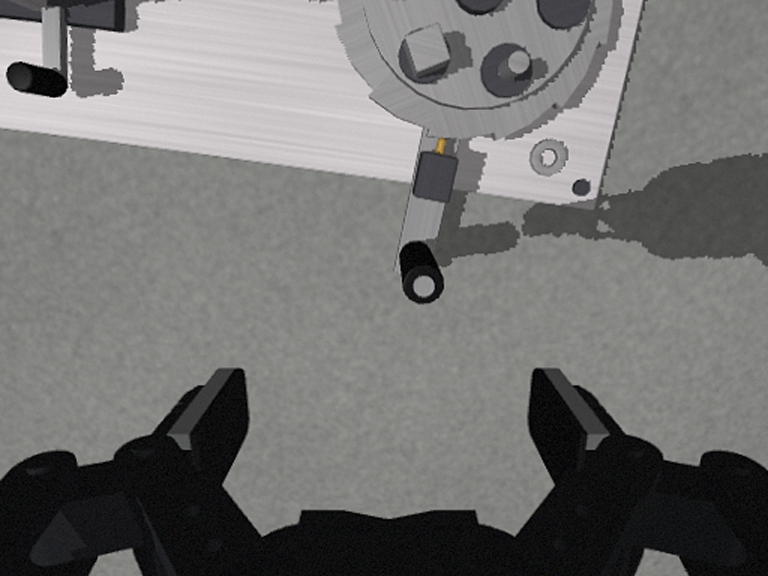

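The wrist view confirms the handle top at (424,286), where it was predicted at (424,284). Now centre, descend and close.

step_arm --targets '[{"dx":2.1,"dy":2,"dz":-0.1,"twist":0,"grip":-1},{"dx":0,"dy":3.5,"dz":0,"twist":0,"grip":-1},{"dx":0,"dy":3.5,"dz":0,"twist":0,"grip":-1},{"dx":0,"dy":2,"dz":0,"twist":0,"grip":-1},{"dx":0,"dy":0,"dz":0,"twist":0,"grip":-1}]'

```text
clock: 3.25
position: [0.5071, -0.0713, 0.1198]
tcp_rot: [-0.447, 0.44, -0.544, 0.557]
ft_force: [-0.5, 0.4, -0.8]
grip_width: 1.001
```

step_arm --targets '[{"dx":-0.7,"dy":1.5,"dz":-0.4,"twist":0,"grip":-1},{"dx":0,"dy":2.5,"dz":0,"twist":0,"grip":-1},{"dx":0,"dy":1.2,"dz":0,"twist":0,"grip":-1},{"dx":0,"dy":0,"dz":0,"twist":0,"grip":-1},{"dx":0,"dy":0,"dz":0,"twist":0,"grip":-1}]'

```text
clock: 3.67
position: [0.5065, -0.0688, 0.069]
tcp_rot: [-0.445, 0.438, -0.545, 0.56]
ft_force: [0.2, -0.1, 0.8]
grip_width: 0.998
```

step_arm --targets '[{"dx":-0.6,"dy":0.2,"dz":-0.35,"twist":0,"grip":-1},{"dx":0,"dy":0,"dz":0,"twist":0,"grip":0},{"dx":0,"dy":0,"dz":0,"twist":0,"grip":1},{"dx":0,"dy":0,"dz":0,"twist":0,"grip":1},{"dx":0,"dy":0,"dz":0,"twist":0,"grip":1}]' --squeeze 40

```text
clock: 4.08
position: [0.5063, -0.0624, 0.0715]
tcp_rot: [-0.446, 0.436, -0.544, 0.561]
ft_force: [-0.2, 0.1, 1.0]
grip_width: 0.456
```

step_arm --targets '[{"dx":0,"dy":0,"dz":0,"twist":0,"grip":1},{"dx":0,"dy":0,"dz":0,"twist":0,"grip":1},{"dx":0,"dy":0,"dz":0,"twist":0,"grip":1},{"dx":0,"dy":0,"dz":0,"twist":0,"grip":1},{"dx":0,"dy":0,"dz":0,"twist":0,"grip":1}]'

```text
clock: 4.5
position: [0.5066, -0.0623, 0.0722]
tcp_rot: [-0.446, 0.436, -0.544, 0.561]
ft_force: [-0.4, -0.1, 1.4]
grip_width: 0.267
```

step_arm --targets '[{"dx":-0.8,"dy":0,"dz":0.2,"twist":0,"grip":1},{"dx":-0.8,"dy":0,"dz":0.2,"twist":0,"grip":1},{"dx":-0.8,"dy":0,"dz":0.2,"twist":0,"grip":1},{"dx":-0.8,"dy":0,"dz":0.2,"twist":0,"grip":1},{"dx":-0.8,"dy":0,"dz":0.2,"twist":0,"grip":1}]'

```text
clock: 4.92
position: [0.528, -0.0252, 0.0723]
tcp_rot: [-0.445, 0.434, -0.544, 0.564]
ft_force: [5.2, -7.2, -7.6]
grip_width: 0.274
```

```bash
cat >> h.py <<'E'
C=np.array([.662,-.132])
def rep():
    s=get_state();T=tool(s);g=T[:3,3]-.019*T[:3,1];v=g[:2]-C
    print("clock",round(s["clock"],2),"grasp",g.round(4),"r",np.linalg.norm(v).round(4),"ang",np.degrees(np.arctan2(v[1],v[0])).round(1)%360,"F",np.round(s["ft_force"],1),"w",round(s["grip_width"],3),"xang",np.degrees(np.arctan2(T[1,0],T[0,0])).round(1), "y",T[:3,1].round(3))
E
python3 -c "
from h import *
rep()"
```

```text
clock 4.92 grasp [ 0.5275 -0.025   0.0913] r 0.1719 ang 141.5 F [ 5.2 -7.2 -7.6] w 0.274 xang -103.1 y [ 0.03  -0.012 -0.999]
```

step_arm --targets '[{"dx":-0.7,"dy":0,"dz":0.35,"twist":0,"grip":1},{"dx":-0.7,"dy":0,"dz":0.35,"twist":0,"grip":1},{"dx":-0.7,"dy":0,"dz":0.4,"twist":0,"grip":1},{"dx":0,"dy":0,"dz":0,"twist":0,"grip":1},{"dx":0,"dy":0,"dz":0,"twist":0,"grip":1}]'

```text
clock: 5.33
position: [0.529, -0.0241, 0.0722]
tcp_rot: [-0.427, 0.441, -0.549, 0.567]
ft_force: [-0.1, -1.9, -4.9]
grip_width: 0.27
```

```bash
python3 -c "
from h import *
rep()"
```

```text
clock 5.33 grasp [ 0.529  -0.0235  0.0911] r 0.1717 ang 140.8 F [-0.1 -1.9 -4.9] w 0.27 xang -104.2 y [ 0.    -0.032 -0.999]
```

The back stop is at about 141°, so the forward stop should be near 178.6°. Forward stroke 1 along the arc.

step_arm --targets '[{"dx":1.4,"dy":0,"dz":-0.6,"twist":0,"grip":1},{"dx":1.45,"dy":0,"dz":-0.45,"twist":0,"grip":1},{"dx":1.45,"dy":0,"dz":-0.3,"twist":0,"grip":1},{"dx":1.5,"dy":0,"dz":-0.2,"twist":0,"grip":1},{"dx":1.5,"dy":0,"dz":-0.05,"twist":0,"grip":1}]'

```text
clock: 5.75
position: [0.4989, -0.0836, 0.0722]
tcp_rot: [-0.435, 0.442, -0.546, 0.563]
ft_force: [2.3, 2.9, -8.3]
grip_width: 0.27
```

```bash
python3 -c "
from h import *
rep()"
```

```text
clock 5.75 grasp [ 0.4988 -0.0832  0.0912] r 0.1703 ang 163.3 F [ 2.3  2.9 -8.3] w 0.27 xang -103.3 y [ 0.007 -0.026 -1.   ]
```

step_arm --targets '[{"dx":1.5,"dy":0,"dz":0.05,"twist":0,"grip":1},{"dx":1.5,"dy":0,"dz":0.15,"twist":0,"grip":1},{"dx":1.2,"dy":0,"dz":0.2,"twist":0,"grip":1},{"dx":0.8,"dy":0,"dz":0.2,"twist":0,"grip":1},{"dx":0.8,"dy":0,"dz":0.2,"twist":0,"grip":1}]'

```text
clock: 6.17
position: [0.4927, -0.1283, 0.072]
tcp_rot: [-0.444, 0.444, -0.548, 0.553]
ft_force: [1.4, 47.3, 9.3]
grip_width: 0.273
```

```bash
python3 -c "
from h import *
rep()
p=vision.snapshot('top');save(p,'t1',(250,60,450,260),3)"
```

```text
clock 6.17 grasp [ 0.4926 -0.1282  0.091 ] r 0.1694 ang 178.7 F [ 1.4 47.3  9.3] w 0.273 xang -102.3 y [ 0.005 -0.006 -1.   ]
```

View pics/t1.png

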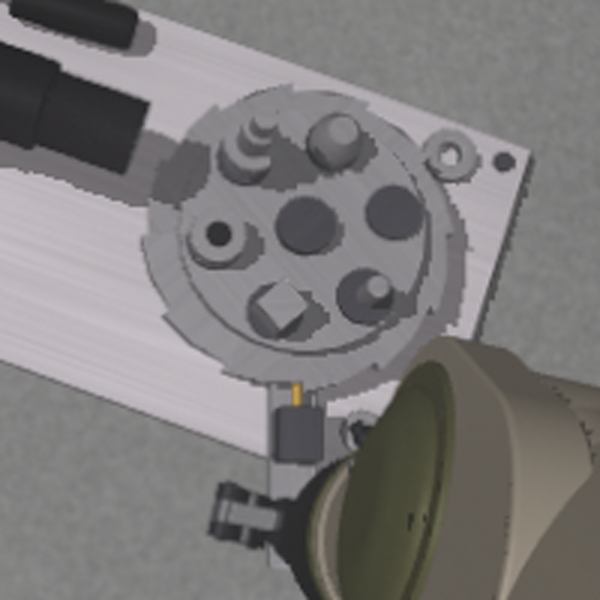

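The forward stop was reached at 178.7°, as predicted, and the turret has turned. The shaft foot is now at crop (244,165), with one tooth apparently left. Back stroke next, with softer pushes at the end.

step_arm --targets '[{"dx":-1.2,"dy":0,"dz":-0.2,"twist":0,"grip":1},{"dx":-1.5,"dy":0,"dz":-0.15,"twist":0,"grip":1},{"dx":-1.5,"dy":0,"dz":-0.05,"twist":0,"grip":1},{"dx":-1.5,"dy":0,"dz":0.05,"twist":0,"grip":1},{"dx":-1.5,"dy":0,"dz":0.2,"twist":0,"grip":1}]'

```text
clock: 6.63
position: [0.5093, -0.0555, 0.0721]
tcp_rot: [-0.448, 0.442, -0.546, 0.553]
ft_force: [4.8, -5.5, -9.4]
grip_width: 0.268
```

```bash
python3 -c "
from h import *
rep()
p=vision.snapshot('top')
S=atz(p,(250+264/3,60+125/3),.132)[:2];L=atz(p,(250+135/3,60+128/3),.11)[:2];print(S,L)
T=atz(p,(250+307/3,60+225/3),.064)[:2];print(T)
for c in (C,T):print(np.degrees(np.arctan2(*(S-c)[::-1])),np.linalg.norm(S-c),np.degrees(np.arctan2(*(L-c)[::-1])))
"
```

```text
clock 6.63 grasp [ 0.5091 -0.0555  0.0911] r 0.171 ang 153.4 F [ 4.8 -5.5 -9.4] w 0.268 xang -102.0 y [ 0.013 -0.003 -1.   ]
[ 0.69465571 -0.0966088 ] [ 0.69952323 -0.03428349]
[ 0.66140184 -0.13137214]
47.3020528918463 0.04815529591958764 68.99316664258946
46.27132049952271 0.048107275843131334 68.56278530959389
```

step_arm --targets '[{"dx":-1.3,"dy":0,"dz":0.35,"twist":0,"grip":1},{"dx":-1.3,"dy":0,"dz":0.45,"twist":0,"grip":1},{"dx":-0.8,"dy":0,"dz":0.35,"twist":0,"grip":1},{"dx":-0.5,"dy":0,"dz":0.25,"twist":0,"grip":1},{"dx":-0.5,"dy":0,"dz":0.25,"twist":0,"grip":1}]'

```text
clock: 7.1
position: [0.5302, -0.0221, 0.072]
tcp_rot: [-0.442, 0.446, -0.547, 0.554]
ft_force: [-10.2, -21.1, 9.7]
grip_width: 0.267
```

```bash
python3 -c "
from h import *
rep()
p=vision.snapshot('top');save(p,'t2',(250,60,450,260),3)"
```

```text
clock 7.1 grasp [ 0.5301 -0.0219  0.091 ] r 0.1718 ang 140.1 F [-10.2 -21.1   9.7] w 0.267 xang -102.3 y [ 0.002 -0.012 -1.   ]
```

View pics/t2.png

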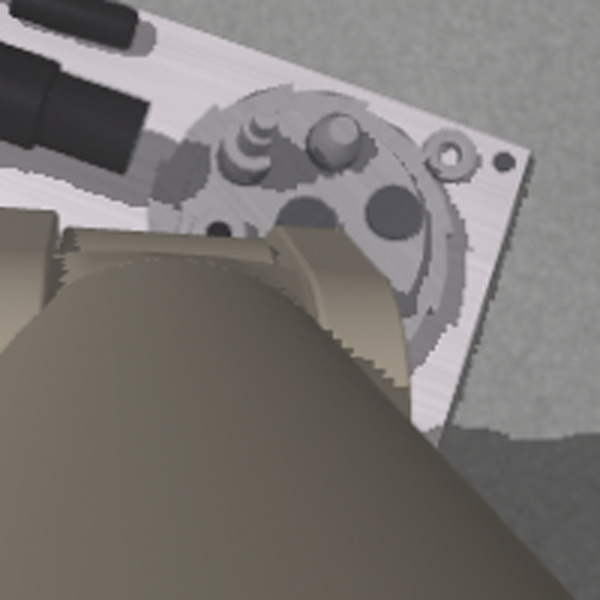

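At the back stop (140.1°, 23 N), and the turret did not move on the back stroke. Forward stroke 2.

step_arm --targets '[{"dx":1.4,"dy":0,"dz":-0.6,"twist":0,"grip":1},{"dx":1.45,"dy":0,"dz":-0.45,"twist":0,"grip":1},{"dx":1.45,"dy":0,"dz":-0.3,"twist":0,"grip":1},{"dx":1.5,"dy":0,"dz":-0.2,"twist":0,"grip":1},{"dx":1.5,"dy":0,"dz":-0.05,"twist":0,"grip":1}]'

```text
clock: 7.57
position: [0.498, -0.0869, 0.0723]
tcp_rot: [-0.444, 0.448, -0.547, 0.551]
ft_force: [2.2, 2.8, -5.3]
grip_width: 0.273
```

```bash
python3 -c "
from h import *
rep()"
```

```text
clock 7.57 grasp [ 0.498  -0.0868  0.0913] r 0.1701 ang 164.6 F [ 2.2  2.8 -5.3] w 0.273 xang -101.9 y [-0.    -0.008 -1.   ]
```

step_arm --targets '[{"dx":1.4,"dy":0,"dz":0.1,"twist":0,"grip":1},{"dx":1.2,"dy":0,"dz":0.15,"twist":0,"grip":1},{"dx":0.9,"dy":0,"dz":0.2,"twist":0,"grip":1},{"dx":0.7,"dy":0,"dz":0.15,"twist":0,"grip":1},{"dx":0.6,"dy":0,"dz":0.15,"twist":0,"grip":1}]'

```text
clock: 7.98
position: [0.4926, -0.128, 0.0722]
tcp_rot: [0.447, -0.449, 0.55, -0.544]
ft_force: [0.2, 42.8, 5.8]
grip_width: 0.27
```

```bash
python3 -c "
from h import *
rep()
p=vision.snapshot('top');save(p,'t3',(250,60,450,260),3)"
```

```text
clock 7.98 grasp [ 0.4927 -0.1281  0.0912] r 0.1693 ang 178.7 F [ 0.2 42.8  5.8] w 0.27 xang -101.4 y [-0.007  0.004 -1.   ]
```

View pics/t3.png

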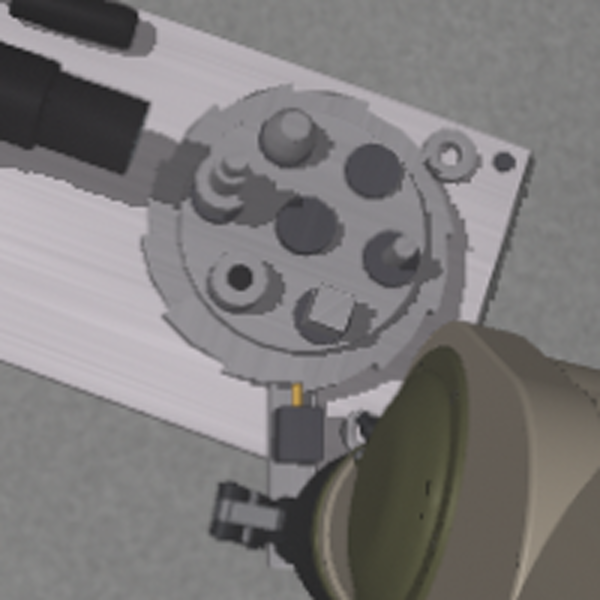

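```bash
python3 -c "
from h import *
p=vision.snapshot('top')
px=lambda u,v,z:atz(p,(250+u/3,60+v/3),z)[:2]
S=px(237,165,.132);F=px(236,182,.110);T=px(305,225,.064);L=px(137,135,.11)
print('tip',S,'T',T,'L',L)
# barrel axis from edges at z=.11 ; silhouettes
d=(L-T)/np.linalg.norm(L-T)
for a in (66,69,72,75,78):
  f=T+.05*np.array([np.cos(np.radians(a)),np.sin(np.radians(a))])
  print(a,f,'err',(np.linalg.norm(S-f)*1e3).round(1),'tip px',((proj(p,[*f,.132])-[250,60])*3).round(0),'foot px',((proj(p,[*f,.067])-[250,60])*3).round(0))
print(np.degrees(np.arctan2(*(S-T)[::-1])),np.linalg.norm(S-T),np.degrees(np.arctan2(*(d)[::-1])),np.linalg.norm(L-T))
q=vision.snapshot('scene');save(q,'s3',(150,150,420,370),2.9)
"
```

```text
tip [ 0.67392605 -0.08291905] T [ 0.66138375 -0.13027343] L [ 0.69580285 -0.03530437]
66 [ 0.68172058 -0.08459615] err 8.0 tip px [[240. 150.]] foot px [[222. 186.]]
69 [ 0.67930215 -0.08359441] err 5.4 tip px [[238. 154.]] foot px [[220. 190.]]
72 [ 0.6768346 -0.0827206] err 2.9 tip px [[237. 159.]] foot px [[219. 195.]]
75 [ 0.6743247  -0.08197714] err 1.0 tip px [[235. 164.]] foot px [[217. 199.]]
78 [ 0.67177934 -0.08136605] err 2.6 tip px [[234. 169.]] foot px [[216. 204.]]
75.16524984791403 0.04898720404918166 70.0782533998471 0.10101384374809654
```

View pics/s3.png

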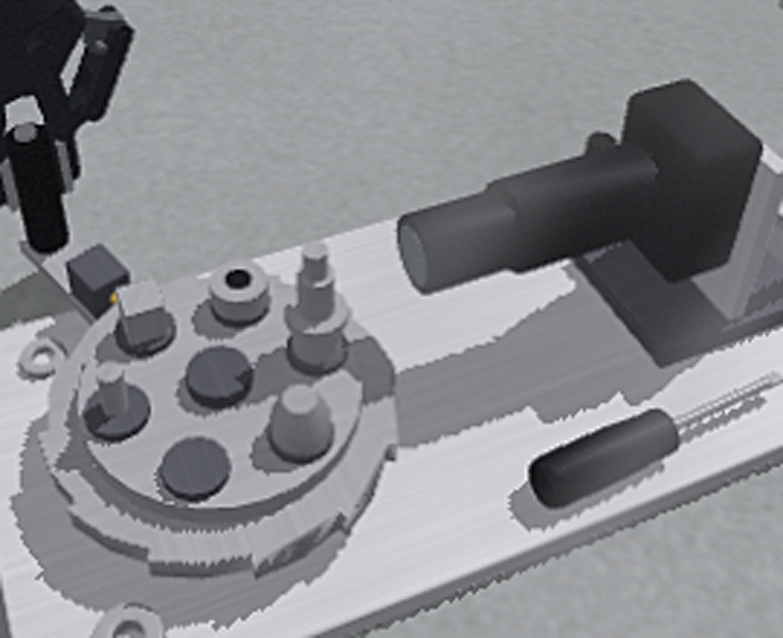

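The shaft measures about 75° against the lens axis at 70°, roughly 4.5 mm off. That is within 12 mm, and the next grid place is 26 mm away. Relieve the push, release and lift straight up.

step_arm --targets '[{"dx":-0.1,"dy":0,"dz":0,"twist":0,"grip":1},{"dx":0,"dy":0,"dz":0,"twist":0,"grip":0},{"dx":0,"dy":0,"dz":0,"twist":0,"grip":-1},{"dx":0,"dy":0,"dz":0,"twist":0,"grip":-1},{"dx":0,"dy":0,"dz":0,"twist":0,"grip":-1}]'

```text
clock: 8.55
position: [0.4928, -0.1238, 0.0728]
tcp_rot: [0.449, -0.451, 0.549, -0.542]
ft_force: [-0.1, -0.6, 0.5]
grip_width: 0.825
```

step_arm --targets '[{"dx":0,"dy":0,"dz":0,"twist":0,"grip":-1},{"dx":0,"dy":0,"dz":0,"twist":0,"grip":-1},{"dx":0,"dy":0,"dz":0,"twist":0,"grip":-1},{"dx":0,"dy":0,"dz":0,"twist":0,"grip":-1},{"dx":0,"dy":0,"dz":0,"twist":0,"grip":-1}]'

```text
clock: 8.97
position: [0.4928, -0.1259, 0.073]
tcp_rot: [0.448, -0.45, 0.55, -0.543]
ft_force: [0.3, 0.2, 0.7]
grip_width: 1.005
```

step_arm --targets '[{"dx":0,"dy":-2,"dz":0,"twist":0,"grip":-1},{"dx":0,"dy":-3,"dz":0,"twist":0,"grip":-1},{"dx":0,"dy":-3.5,"dz":0,"twist":0,"grip":-1},{"dx":0,"dy":-3.5,"dz":0,"twist":0,"grip":-1},{"dx":0,"dy":-2,"dz":0,"twist":0,"grip":-1}]'

```text
clock: 9.38
position: [0.4911, -0.1263, 0.2132]
tcp_rot: [0.444, -0.453, 0.553, -0.54]
ft_force: [0.7, 0.3, 0.2]
grip_width: 0.997
```

step_arm --targets '[{"dx":3,"dy":0,"dz":0,"twist":0,"grip":-1},{"dx":4,"dy":0,"dz":0,"twist":0,"grip":-1},{"dx":4,"dy":0,"dz":0,"twist":0,"grip":-1},{"dx":2,"dy":0,"dz":0,"twist":0,"grip":-1},{"dx":0,"dy":0,"dz":0,"twist":0,"grip":-1}]'

```text
clock: 9.8
position: [0.4691, -0.2571, 0.2204]
tcp_rot: [0.45, -0.452, 0.547, -0.542]
ft_force: [-0.1, 0.6, 0.4]
grip_width: 1.001
```

step_arm --targets '[{"dx":0,"dy":0,"dz":0,"twist":0,"grip":-1},{"dx":0,"dy":0,"dz":0,"twist":0,"grip":-1},{"dx":0,"dy":0,"dz":0,"twist":0,"grip":-1},{"dx":0,"dy":0,"dz":0,"twist":0,"grip":-1},{"dx":0,"dy":0,"dz":0,"twist":0,"grip":-1}]'

```text
clock: 10.22
position: [0.469, -0.2548, 0.2199]
tcp_rot: [0.45, -0.452, 0.548, -0.541]
ft_force: [0.0, -0.3, 0.3]
grip_width: 1.001
```

```bash
python3 -c "
from h import *
rep()
p=vision.snapshot('top');save(p,'t4',(250,60,450,260),3)"
```

```text
clock 10.22 grasp [ 0.4691 -0.2549  0.2389] r 0.2287 ang 212.5 F [ 0.  -0.3  0.3] w 1.001 xang -100.7 y [-0.008  0.005 -1.   ]
```

View pics/t4.png

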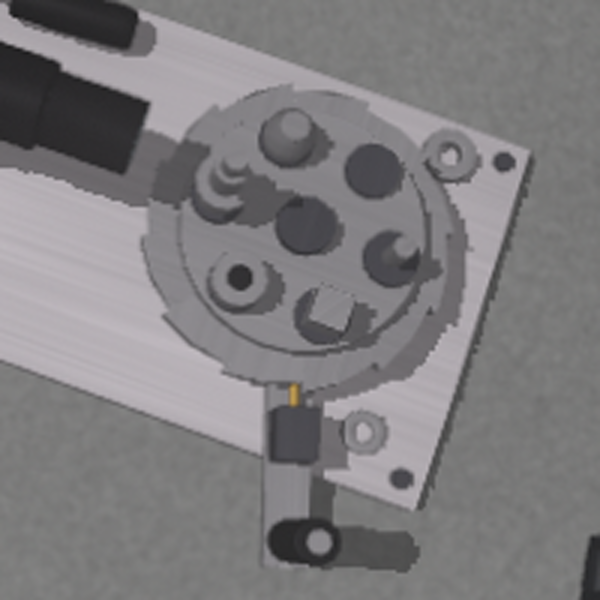

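The handle is free and the arm is clear. The shaft is still where stroke 2 left it (tip at crop (237,165)), facing the lens. Handing in.

```bash
python3 -c "
from h import *
print(workorder.hand_in())"
```

```text
the job is handed in; nothing more can be done
None
```

The tall shaft now stands in front of the camera's lens, the handle is released, and I have handed the job in. It took about 10 s of the 61 s allowed.

- **What I did:** I gripped the lever handle and pulled it to the back stop at about 141°. I then pumped two forward strokes to the stop at about 178.7°, with one full back stroke between them. After that I opened the gripper, lifted straight up and moved aside.
- **Shaft position:** the last top view shows it unmoved since the end of stroke 2, at about 75° against a measured lens axis of about 70°. That is an offset of about 4–5 mm, within the 12 mm allowed.
- **Disagreement:** by the grid it should sit exactly on the focus. I put the 5° difference down to pixel-reading and calibration error, since the next grid place is 26 mm away.
- **Turret:** it held still on the back stroke between the two forward strokes and after the release. Only the handle was touched.
- **Forces:** the wrist read 47 N and 43 N when pushing against the forward stop, under the 120 N limit, and about zero after the release.

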